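# Hold the syringe infuser open for loading

## Robot

A 6-joint arm with a two-finger parallel gripper is mounted at the origin on the work surface. World frame = base frame: x ahead of the robot, y to its left, z up, the work surface at z = 0. Lengths are in m, angles in degrees, forces in N, time in s.
With the tool pointing down it reaches from about 0.3 to 0.75 m from the base axis. Payload 8.5 kg.
Tool frame: the origin (TCP) lies at the very end of the fingers, on their centre line; the grasp point (between the pads) lies 19 mm behind it; z points along the fingers, y is the direction in which the jaws open and shut (so a half turn about z gives the same grasp; the last joint's range is limited). The gripper opens to 85 mm and grips with 20 to 120 N. Pads are 22 mm wide; open, the fingers measure 114 mm over their backs; the gripper's body (76 mm by 85 mm) begins 54 mm behind the grasp point. The pads swing forward as they close: fully open they stand 13 mm farther back than shut.
Start: joints at [60.029, 21.807, 74.336, -0, 83.858, -12.336], TCP at [0.167, 0.524, 0.231] pointing down, gripper open.
Joint ranges: [-178.18, 178.18], [-50.72, 133.34], [12.68, 142.11], [-81.47, 261.47], [9.98, 163.14], [-165.26, 165.26]. Speed limits (degrees/s): [136.94, 136.94, 180, 180, 180, 180].

## Interface

Orientations are given as a 3x3 rotation matrix whose columns are the frame's x, y, z axes.
In Python, from rig import observe, get_image, calibration, close_job gives the robot as it stands.
- The arm moves only by the tool servo_tool, never from a script. Its argument "commands" is a list of rows, each an object with "delta_rot": the turn, a rotation vector about the world's x, y, z in units of 6 degrees (1.0 is 6 degrees), a list of three; "travel": the shift along the world's x, y, z in units of 30 mm (1.0 is 30 mm), a list of three; "fingers": the closure in counts, from 0 (fully open) to 255 (shut). A call has 1 to 8 rows; each row shifts and turns the pose as measured when the row begins; what a row does not reach is not made up. A row lasts 1/10 s, in which the tool goes at most 50 mm and 8.59 degrees, less where a joint would pass 70% of its speed; a pose out of reach is approached as far as the arm can. A call is refused whole if a number of a shift passes 1 or a number of a turn 1, either way. A call with a gripper value outside its range is refused whole. The fingers move at their own pace and stop on an object; "squeeze" is the grip in N (left out, the last holds). Time passes only in rows, so rows that do not move let the fingers close. It gives the time, the measured TCP pose, the force and the opening at its end, in the units of the state.
- observe(): the state, without advancing time (a new reading comes with each control period).
- get_image(name): name is "scene" or "top" or "wrist"; returns the picture (480x640x3 uint8, red, green, blue); there is no depth.
- calibration(name): a dict with "camera_matrix" (3x3 intrinsics, pixels), "distortion" ([k1, k2, p1, p2, k3] as OpenCV has them; the pictures are not rectified), "position" and "rotation" of the camera in the world; the wrist camera has in their place "hand_eye" (4x4, takes a point from camera to tool coordinates, whose origin is the TCP and whose axes are the flange's). Camera axes: x right, y down, z forward; pixel columns grow to the right and rows downward; lengths in m; the calibration is good to about 2 mm. A picture is of the moment at which its call begins: read the wrist's pose just before it. calibration takes no time and is no camera call.
- close_job(): hands the job in, once; it reports no verdict.
The state is a dict: "time_s": time; "q": joint angles; "qvel": joint speeds; "joint_efforts": joint torques, N m; "position": TCP position; "tool_rot": TCP orientation; "ft_force": force on the tool from outside, world axes, zero at the start; "wrist_torque": the same for the moment, N m; "grip_width": finger opening in m.
Only numpy, scipy, OpenCV 4.12 (cv2) and the standard library are available. Lean on these libraries where they do the work, as an engineer would, in place of code of your own. Each camera call takes 0.05 s, during which the arm holds its last target.

## Task

The spring-driven syringe infuser is to be loaded with a fresh syringe. First close the yellow-levered valve on its delivery line (lever right round to its stop, square across the line); only then draw the spring-loaded pusher back by its blue grip until its black pointer stands at the red index clip on the scale, and finish while still holding it there, because the spring pulls it home as soon as it is let go. Leave the index clip where it is set and do not disturb the syringe, the beaker or the other things on the bench.

Things in the scene. Friction and masses are not known exactly. Their poses are not given: they have to be found in the camera images.
- infuser: spring-driven syringe infuser, fixed: white base 385 x 110 mm, empty syringe cradle between two spring barrels, pusher carriage on two rods, scale along the +y side, valve at the outlet end. Apart from pusher grip, valve lever and tube, all of it is below 70 mm. Origin on the bench under the base; x runs along the syringe axis to the outlet, z up; the pusher is drawn towards -x
- tube_bend (a point): top of the thin steel delivery tube, 215 mm above the bench; from the valve the tube runs on straight, 45 mm above the bench, rises about 150 mm beyond the valve's axis and bends over into the beaker; a red-sleeved clamp on a retort stand (rod 12 mm thick, 290 mm tall, 295 mm along the infuser's +x and 100 mm along its +y from the valve's axis) holds it
- stirrer: white magnetic stirrer, 160 x 160 mm, 75 mm tall, fixed; origin centre of its underside; the beaker stands on it
- tray: shallow steel tray beside the infuser, 230 x 75 mm, 18 mm tall, fixed; origin centre of underside
- pusher (a joint): travel of the spring-loaded pusher (m): 0 = home against the flange plate, grows as it is drawn back along the infuser's -x, end stop at 0.095. The spring pulls it home all the time, with about 8 N at 0 rising to about 12 N at the end stop; it does not latch
- pusher_grip (a point): point to take hold of the pusher: centre of its upright blue grip, 104 mm above the bench. The grip is 14 mm thick along the infuser's x, 46 mm wide along its y, and runs from 70 mm up to its free top at 122 mm. Axes as the infuser's
- pointer (a point): tip of the thin black pointer on the pusher carriage, over the scale on the infuser's +y side, 50 mm above the bench. Axes as the infuser's
- index (a joint): setting of the red index clip along the scale (m) = the pusher travel at which the pointer stands exactly at the middle of the clip. The clip is held only by friction (3 N); it is not to be moved
- index_mark (a point): middle of the red index clip (10 mm long along the scale), at the height and side of the pointer tip; when the pointer is at the mark the two points coincide. Axes as the infuser's
- valve (a joint): angle of the yellow quarter-turn lever (rad): 0 = closed (stop), lever square across the line, pointing to the infuser's -y; 1.571 = open (stop), lever along the line, pointing to the infuser's +x. Closing turns clockwise seen from above. It stays where it is left; turning takes about 3 N at the grip point
- valve_grip (a point): point to take hold of the lever, 48 mm out from its axis, 80 mm above the bench; the lever there is 13 mm wide and 16 mm tall (from 71 to 87 mm) and ends 22 mm farther out. Axes turn with the lever: it points along this point's -y
- valve_hinge (a point): point on the lever's vertical axis at the same height (80 mm); the axis lies 190 mm along the infuser's +x from its origin
- syringe: half-filled 20 mL syringe lying in the steel tray, clear barrel 21 mm across, 140 mm long overall with its plunger half drawn; the next one to be loaded by a colleague; origin at its underside near the middle; leave alone
- beaker: glass beaker 62 mm across, 82 mm tall, on the stirrer with the delivery tube's end inside it; origin at the centre of its underside; leave alone
- tip_box: orange pipette-tip box with clear lid, 124 x 89 x 67 mm, origin centre of underside; leave alone
- amber_bottle: amber glass bottle with black cap, 70 mm across, 140 mm tall, origin centre of underside; leave alone
- waste_beaker: empty glass beaker 66 mm across, 80 mm tall, origin centre of underside; leave alone
- vial_a: glass vial with green cap, 20 mm across, 54 mm tall, standing in a white rack; leave alone
- vial_b: second glass vial with green cap, same size, same rack; leave alone

How it is judged (in metres and radians):
On the way, in this order (a step that is already met when the one before it is completed fails the run):
1. the valve is closed (value of joint valve below 0.1 rad), for 0.2 s.
2. the pusher is held with its pointer at the index clip (x of pointer in the frame of index_mark between -0.005 and 0.005 m and contact force between the fingers and pusher above 2 N), for 0.5 s.
At the end, for the whole second after the job is handed in: the fingers hold the pusher still against its spring with the pointer within 5 mm of the middle of the red index clip (that is, within the clip's width), and the valve lever is within 0.1 rad of its closed stop (all of step 2 and value of joint valve below 0.1 rad and velocity of joint pusher between -0.01 and 0.01 m/s); the arm keeps its last pose, push and grip.
It fails at once if the pusher is drawn back more than 8 mm while the valve is not closed (lever more than 0.15 rad from its closed stop) (value of joint pusher above 0.008 m and value of joint valve above 0.15 rad).
It fails at once if the index clip is shifted along the scale by more than 4 mm (distance of index_mark from where it was at the start of the episode above 0.004 m).
It fails at once if the syringe or another thing on the bench (beakers, bottle, tip box, vials) is moved by more than 20 mm (distance of any of syringe, beaker, tip_box, amber_bottle, waste_beaker, vial_a, vial_b from where it was at the start of the episode above 0.02 m).
It also fails if it takes over 56 s, if anything falls off the work surface, if the arm or the gripper's body presses on something with over 40 N, if the wrist force passes 120 N, or if a joint passes its speed limit or range.

## Working session

There is one attempt and no reset: what is moved stays moved. The work goes in short steps, Python scripts to look and compute and a tool call to move; the robot and the scene stay as the last step left them, time stands still between calls to the robot, and variables do not carry over. Pictures are saved under pics/ and viewed, and the job is handed in when it is done.

Besides the shell and the picture viewer there is one more tool, called after ">>>" in YAML: its name, and indented under it one key for each argument. servo_tool: Moves the arm, as the interface text tells. Its arguments: {"type":"object","properties":{"commands":{"type":"array","items":{"type":"object","properties":{"delta_rot":{"type":"array","items":{"type":"number"}},"travel":{"type":"array","items":{"type":"number"}},"fingers":{"type":"number"}}}},"squeeze":{"type":"number"}},"required":["commands"]}

```bash
mkdir -p pics; ls; python3 - <<'E'
from rig import *
import cv2,json
s=observe();print(s)
for n in ["scene","top","wrist"]:
    im=get_image(n);cv2.imwrite(f"pics/{n}0.png",im[:,:,::-1])
    print(n,calibration(n))
E
```

```text
pics
{'time_s': 0.0, 'q': array([ 6.00284156e+01,  2.18426426e+01,  7.43869662e+01,  2.73136783e-03,
        8.38593614e+01, -1.23352451e+01]), 'qvel': array([ 0.02789081, -0.02362174, -0.06874979,  0.1570283 ,  0.03536845,
       -0.01885744]), 'joint_efforts': array([-5.68552514e-04, -4.48451078e+01, -2.31281930e+01, -2.16373087e-04,
        4.77290319e-03, -1.76399243e-05]), 'position': array([0.16646395, 0.52388102, 0.23068328]), 'tool_rot': array([[-9.52996990e-01,  3.02978661e-01, -8.16803574e-04],
       [ 3.02979527e-01,  9.52996149e-01, -1.32148985e-03],
       [ 3.78027434e-04, -1.50685061e-03, -9.99998793e-01]]), 'ft_force': array([-0.06853581, -0.52348811, -0.03433086]), 'wrist_torque': array([0.02827246, 0.01727449, 0.03685706]), 'grip_width': 0.08544989109649505}
scene {'camera_matrix': array([[610.7814933 ,   0.        , 314.2497443 ],
       [  0.        , 610.7814933 , 237.30597318],
       [  0.        ,   0.        ,   1.        ]]), 'distortion': array([0.03424085, 0.        , 0.        , 0.        , 0.        ]), 'position': array([1.49154724, 0.44355681, 0.99679
[... 560 characters left out ...]
960054,  0.02647394, -0.00989395],
       [ 0.00475929, -0.18739786, -0.98227256]])}
wrist {'camera_matrix': array([[340.37177913,   0.        , 318.57089444],
       [  0.        , 340.37177913, 240.89227319],
       [  0.        ,   0.        ,   1.        ]]), 'distortion': array([-0.0411281,  0.       ,  0.       ,  0.       ,  0.       ]), 'hand_eye': array([[ 8.49695473e-04, -9.59332284e-01, -2.82277962e-01,
         7.25051187e-02],
       [ 9.99999385e-01,  6.13870434e-04,  9.23873843e-04,
        -2.48661668e-04],
       [-7.13019908e-04, -2.82278573e-01,  9.59332215e-01,
        -1.41236652e-01],
       [ 0.00000000e+00,  0.00000000e+00,  0.00000000e+00,
         1.00000000e+00]])}
```

View pics/scene0.png

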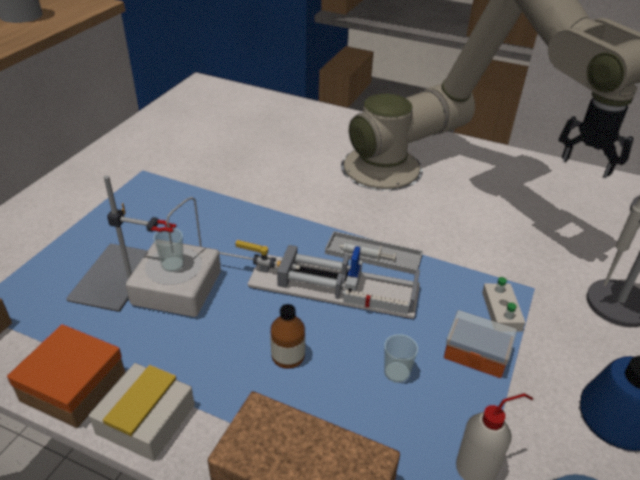

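View pics/top0.png

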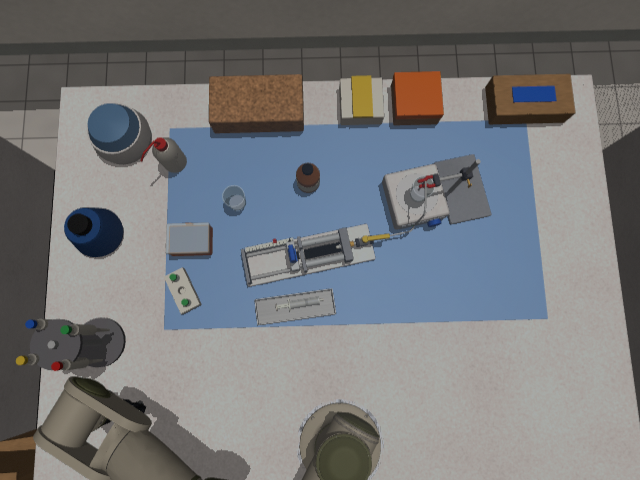

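View pics/wrist0.png

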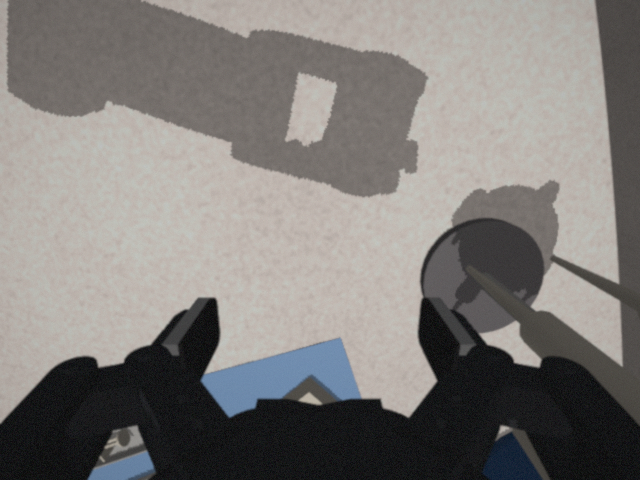

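```bash
cat > h.py <<'E'
import numpy as np,cv2
from rig import *
def ray(n,uv,st=None):
    c=calibration(n);K=c["camera_matrix"];d=c["distortion"]
    p=cv2.undistortPoints(np.array([[uv]],float),K,d)[0,0]
    if n=="wrist":
        X=c["hand_eye"];R=st["tool_rot"]@X[:3,:3];o=st["tool_rot"]@X[:3,3]+st["position"]
    else: R=c["rotation"];o=c["position"]
    v=R@np.array([p[0],p[1],1]);return np.array(o),v/np.linalg.norm(v)
def onz(n,uv,z,st=None):
    o,v=ray(n,uv,st);return o+v*(z-o[2])/v[2]
def tri(a,b):
    (o1,v1),(o2,v2)=a,b
    A=np.stack([v1,-v2],1);t=np.linalg.lstsq(A,o2-o1,rcond=None)[0]
    p,q=o1+t[0]*v1,o2+t[1]*v2;return (p+q)/2,np.linalg.norm(p-q)
E
python3 - <<'E'
import cv2
a=cv2.imread("pics/top0.png");b=cv2.imread("pics/scene0.png")
cv2.imwrite("pics/tz.png",cv2.resize(a[215:295,230:430],None,fx=4,fy=4,interpolation=cv2.INTER_CUBIC))
cv2.imwrite("pics/sz.png",cv2.resize(b[220:320,230:430],None,fx=4,fy=4,interpolation=cv2.INTER_CUBIC))
for n,im in (("top",a),("scene",b)):
    h=cv2.cvtColor(im,cv2.COLOR_BGR2HSV)
    for nm,lo,hi in (("blue",(108,170,60),(125,255,255)),("yel",(20,130,80),(33,255,255)),("red",(0,150,80),(6,255,255)),("red2",(172,150,80),(180,255,255))):
        m=cv2.inRange(h,lo,hi);k,_,st,c=cv2.connectedComponentsWithStats(m)
        for i in range(1,k):
            if st[i,4]>4 and 220<c[i,0]<440 and 200<c[i,1]<330: print(n,nm,st[i],c[i])
E
```

```text
top blue [430 219  11   6  40] [434.8   221.775]
top blue [289 246   6  14  57] [291.50877193 252.63157895]
top yel [362 234  28   8 107] [374.52336449 237.39252336]
top red2 [273 240   3   3   6] [274.16666667 240.66666667]
scene blue [348 248  11  28 169] [354.47337278 263.20710059]
scene yel [237 241  30  14 174] [252.16091954 246.85632184]
scene red [367 296   3   3   7] [367.71428571 297.        ]
scene red [366 300   3   6  15] [366.93333333 302.06666667]
```

View pics/tz.png

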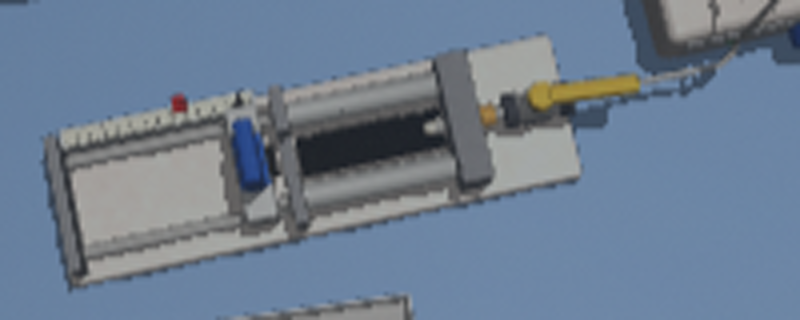

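View pics/sz.png

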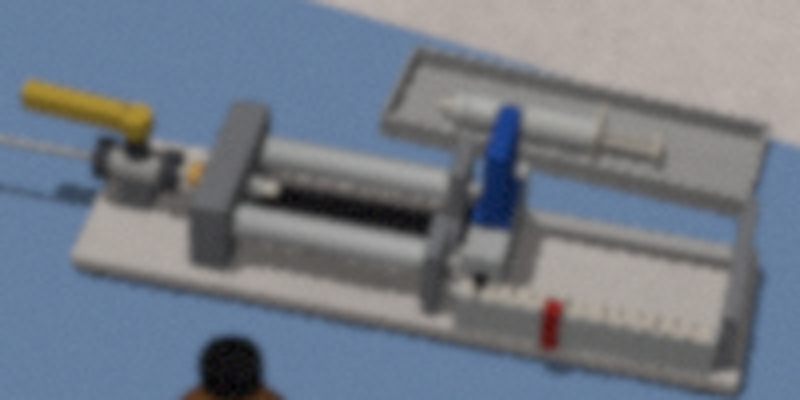

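```bash
python3 - <<'E'
from h import *
np.set_printoptions(precision=4,suppress=True)
T=lambda u,v:(230+(u+.5)/4-.5,215+(v+.5)/4-.5)
S=lambda u,v:(230+(u+.5)/4-.5,220+(v+.5)/4-.5)
H=onz("top",T(541,96),.087);E=onz("top",T(637,83),.083)
print("hinge",H,"end",E,np.linalg.norm(E-H))
print("base",[onz("top",T(*p),.006) for p in ((60,135),(548,36),(580,180),(75,287))])
print("clip",onz("top",T(179,103),.055),"ptr",onz("top",T(239,98),.05))
g=[onz("top",T(*p),.122) for p in ((236,122),(250,118))];print("grip top back",g)
print("grip c",onz("top",(291.5,252.6),.1))
for n,t,s in (("hinge",(541,93),(140,120)),("end",(637,83),(27,92)),("clip",(179,101),(553,303)),("ptr",(239,97),(480,280))):
    print(n,tri(ray("top",T(*t)),ray("scene",S(*s))))
a=E-H;print("yaw",np.degrees(np.arctan2(a[1],a[0])))
E
```

```text
hinge [ 0.5649 -0.0859  0.087 ] end [ 0.5732 -0.1551  0.083 ] 0.06976837557999038
base [array([0.5594, 0.2659, 0.006 ]), array([ 0.6249, -0.1013,  0.006 ]), array([ 0.5151, -0.1201,  0.006 ]), array([0.446, 0.255, 0.006])]
clip [0.5725 0.1731 0.055 ] ptr [0.5759 0.1299 0.05  ]
grip top back [array([0.5462, 0.1287, 0.122 ]), array([0.5488, 0.119 , 0.122 ])]
grip c [0.5285 0.1221 0.1   ]
hinge (array([ 0.5672, -0.0849,  0.0825]), np.float64(0.0032456260639229075))
end (array([ 0.5731, -0.1547,  0.0818]), np.float64(0.001186429270011471))
clip (array([0.574 , 0.1737, 0.054 ]), np.float64(0.0010748850273395512))
ptr (array([0.5755, 0.1307, 0.0544]), np.float64(0.002231517402886151))
yaw -83.19556084418018
```

>>> servo_tool:
  commands:
    - {"travel": [0.6,-1,0.2],"delta_rot": [0,0,-0.45],"fingers": 0}
    - {"travel": [0.6,-1,0.2],"delta_rot": [0,0,-0.45],"fingers": 0}
    - {"travel": [0.6,-1,0.2],"delta_rot": [0,0,-0.45],"fingers": 0}
    - {"travel": [0.6,-1,0],"delta_rot": [0,0,-0.45],"fingers": 0}
    - {"travel": [0.6,-1,0],"delta_rot": [0,0,-0.45],"fingers": 0}
    - {"travel": [0.6,-1,0],"delta_rot": [0,0,-0.45],"fingers": 0}
    - {"travel": [0.6,-1,0],"delta_rot": [0,0,-0.45],"fingers": 0}
    - {"travel": [0.6,-1,0],"delta_rot": [0,0,-0.45],"fingers": 0}
  squeeze: 20

```text
time_s: 0.95
position: [0.3116, 0.2768, 0.2472]
tool_rot: [[-0.77, 0.638, -0.004], [0.638, 0.77, -0.002], [0.001, -0.004, -1.0]]
ft_force: [0.8, 0.1, -0.4]
grip_width: 0.0856
```

>>> servo_tool:
  commands:
    - {"travel": [0.65,-1,0],"delta_rot": [0,0,-0.5],"fingers": 0}
    - {"travel": [0.65,-1,0],"delta_rot": [0,0,-0.5],"fingers": 0}
    - {"travel": [0.65,-1,0],"delta_rot": [0,0,-0.5],"fingers": 0}
    - {"travel": [0.65,-1,0],"delta_rot": [0,0,-0.5],"fingers": 0}
    - {"travel": [0.65,-1,0],"delta_rot": [0,0,-0.5],"fingers": 0}
    - {"travel": [0.65,-1,0],"delta_rot": [0,0,-0.5],"fingers": 0}
    - {"travel": [0.65,-1,0],"delta_rot": [0,0,-0.5],"fingers": 0}
    - {"travel": [0.65,-1,0],"delta_rot": [0,0,-0.5],"fingers": 0}

```text
time_s: 1.75
position: [0.4712, 0.0254, 0.2468]
tool_rot: [[-0.427, 0.904, -0.006], [0.904, 0.427, 0.0], [0.002, -0.005, -1.0]]
ft_force: [0.1, 0.9, 0.2]
grip_width: 0.0854
```

>>> servo_tool:
  commands:
    - {"travel": [0.65,-1,0],"delta_rot": [0,0,-0.5],"fingers": 0}
    - {"travel": [0.65,-1,0],"delta_rot": [0,0,-0.5],"fingers": 0}
    - {"travel": [0.6,-1,0],"delta_rot": [0,0,-0.5],"fingers": 0}
    - {"travel": [0.5,-0.7,0],"delta_rot": [0,0,-0.5],"fingers": 0}
    - {"travel": [0.4,-0.5,0],"delta_rot": [0,0,-0.4],"fingers": 0}
    - {"travel": [0,0,0],"delta_rot": [0,0,-0.3],"fingers": 0}
    - {"travel": [0,0,0],"delta_rot": [0,0,0],"fingers": 0}

```text
time_s: 2.45
position: [0.559, -0.1112, 0.2436]
tool_rot: [[-0.139, 0.99, -0.009], [0.99, 0.139, 0.003], [0.005, -0.009, -1.0]]
ft_force: [-0.1, 0.9, 0.5]
grip_width: 0.0852
```

```bash
python3 - <<'E'
from h import *
import pickle
s=observe();im=get_image("wrist");pickle.dump(s,open("s1.pkl","wb"));cv2.imwrite("pics/w1.png",im[:,:,::-1])
cv2.imwrite("pics/t1.png",get_image("top")[:,:,::-1])
print(s["position"],s["tool_rot"],s["q"])
E
```

```text
[ 0.55903025 -0.11118112  0.24362397] [[-0.13914042  0.99022788 -0.00941724]
 [ 0.99026133  0.13917802  0.0034602 ]
 [ 0.00473706 -0.00884408 -0.99994967]] [-2.31313521e+01  2.36373882e+01  6.93308376e+01 -2.96738228e-02
  8.76058572e+01 -3.11293634e+01]
```

View pics/w1.png

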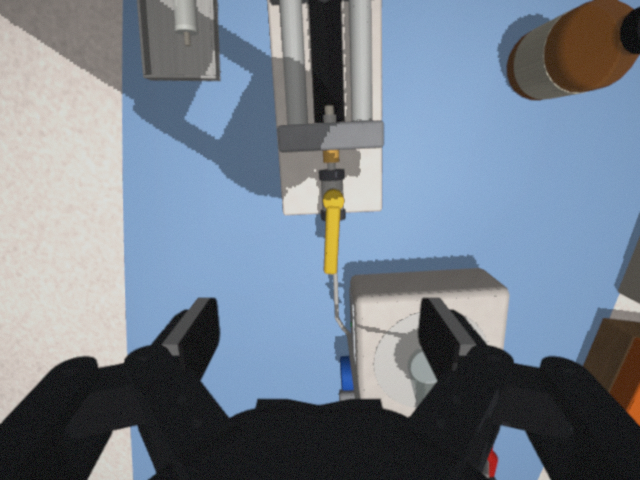

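```bash
python3 - <<'E'
from h import *
import pickle
np.set_printoptions(precision=4,suppress=True)
s=pickle.load(open("s1.pkl","rb"))
im=cv2.imread("pics/w1.png");h=cv2.cvtColor(im,cv2.COLOR_BGR2HSV);m=cv2.inRange(h,(20,130,80),(33,255,255))
k,_,st,c=cv2.connectedComponentsWithStats(m)
for i in range(1,k):
    if st[i,4]>50: print(st[i],c[i])
f=lambda uv,z:onz("wrist",uv,z,s)
H=f((333,200),.087);E=f((331,272),.087)
print("hinge",H,"end",E,np.linalg.norm(E-H),np.degrees(np.arctan2(*(E-H)[1::-1])))
for uv,z in (((355,278),.075),((353,270),.075),((508,291),.075),((353,297),.0),((285,214),.006),((381,210),.006)): print(uv,f(uv,z))
for uv in ((278,124),(383,123),): print("plate",f(uv,.065))
print("tube",f((340,275),.045),f((345,325),.045))
E
```

```text
[ 323  189   21   85 1162] [331.8614 227.7625]
hinge [ 0.5665 -0.0872  0.087 ] end [ 0.5749 -0.1545  0.087 ] 0.06784517467501461 -82.86206484959068
(355, 278) [ 0.6001 -0.1619  0.075 ]
(353, 270) [ 0.5968 -0.154   0.075 ]
(508, 291) [ 0.7544 -0.1542  0.075 ]
(353, 297) [ 0.6142 -0.2165  0.    ]
(285, 214) [ 0.5196 -0.1233  0.006 ]
(381, 210) [ 0.6265 -0.1033  0.006 ]
plate [ 0.5086 -0.0297  0.065 ]
plate [ 0.6015 -0.0156  0.065 ]
tube [ 0.5885 -0.1725  0.045 ] [ 0.6036 -0.2312  0.045 ]
```

>>> servo_tool:
  commands:
    - {"travel": [0.2,-0.3,-0.7],"delta_rot": [-0.03,-0.09,0],"fingers": 150}
    - {"travel": [0.2,-0.27,-0.9],"delta_rot": [0,0,0],"fingers": 150}
    - {"travel": [0,0,-0.9],"delta_rot": [0,0,0],"fingers": 150}
    - {"travel": [0,0,-0.9],"delta_rot": [0,0,0],"fingers": 150}
    - {"travel": [0,0,0],"delta_rot": [0,0,0],"fingers": 150}
    - {"travel": [0,0,0],"delta_rot": [0,0,0],"fingers": 150}

```text
time_s: 3.15
position: [0.5707, -0.1256, 0.1416]
tool_rot: [[-0.149, 0.989, 0.005], [0.989, 0.149, -0.002], [-0.002, 0.005, -1.0]]
ft_force: [0.7, 0.3, 0.0]
grip_width: 0.0352
```

```bash
python3 - <<'E'
from h import *
import pickle
s=observe();im=get_image("wrist");pickle.dump(s,open("s1.pkl","wb"));cv2.imwrite("pics/w2.png",im[:,:,::-1])
print(s["position"],s["tool_rot"])
E
```

```text
[ 0.57069807 -0.12560341  0.1415837 ] [[-0.14921589  0.98879301  0.00479634]
 [ 0.98880198  0.149225   -0.00159781]
 [-0.00229564  0.00450421 -0.99998722]]
```

View pics/w2.png

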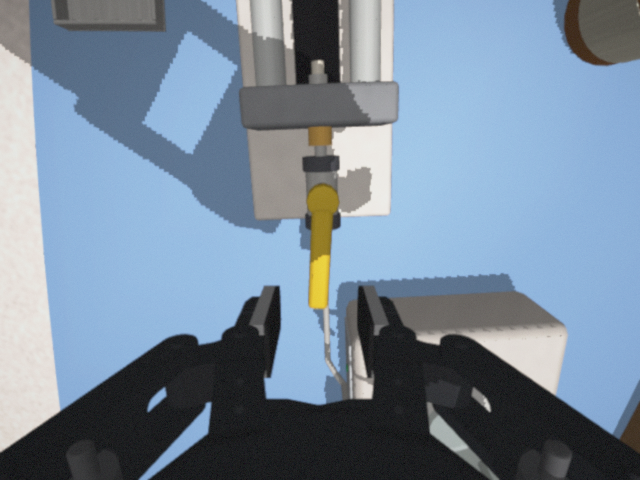

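>>> servo_tool:
  commands:
    - {"travel": [0,0,-0.9],"delta_rot": [0,0,-0.1],"fingers": 150}
    - {"travel": [0,0,-0.8],"delta_rot": [0,0,-0.1],"fingers": 150}
    - {"travel": [0,0,-0.6],"delta_rot": [0,0,0],"fingers": 150}
    - {"travel": [0,0,-0.2],"delta_rot": [0,0,0],"fingers": 150}
    - {"travel": [0,0,0],"delta_rot": [0,0,0],"fingers": 150}

```text
time_s: 3.7
position: [0.5744, -0.1263, 0.0732]
tool_rot: [[-0.13, 0.991, 0.019], [0.991, 0.13, -0.008], [-0.01, 0.018, -1.0]]
ft_force: [0.6, 0.0, 1.9]
grip_width: 0.0349
```

>>> servo_tool:
  commands:
    - {"travel": [-0.1,0,-0.25],"delta_rot": [0.08,0.18,0],"fingers": 150}
    - {"travel": [0,0,0],"delta_rot": [0,0,0],"fingers": 150}
    - {"travel": [0,0,0],"delta_rot": [0,0,0],"fingers": 150}

```text
time_s: 4.0
position: [0.5727, -0.1268, 0.0684]
tool_rot: [[-0.13, 0.991, 0.003], [0.991, 0.13, -0.001], [-0.001, 0.003, -1.0]]
ft_force: [0.5, 0.2, -0.1]
grip_width: 0.0351
```

```bash
python3 - <<'E'
from h import *
import pickle
s=observe();im=get_image("wrist");cv2.imwrite("pics/w3.png",im[:,:,::-1])
cv2.imwrite("pics/sc3.png",cv2.resize(get_image("scene")[180:330,180:380,::-1],None,fx=4,fy=4))
print(s["position"],s["tool_rot"])
E
```

```text
[ 0.57270206 -0.12679456  0.06844473] [[-0.13045488  0.99144887  0.00326487]
 [ 0.99145319  0.13045885 -0.00103346]
 [-0.00145055  0.00310214 -0.99999414]]
```

View pics/w3.png

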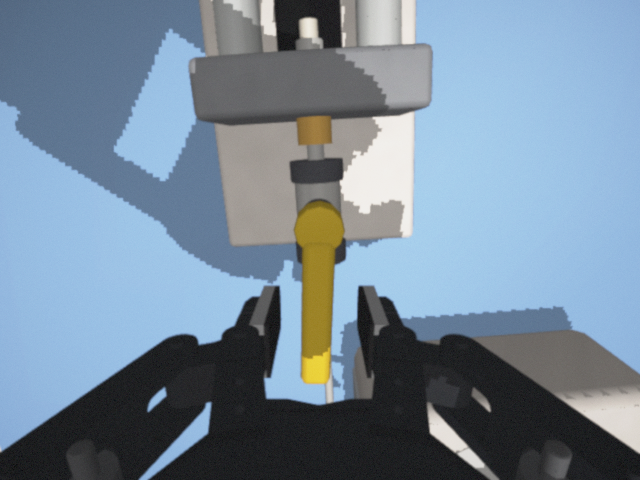

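View pics/sc3.png

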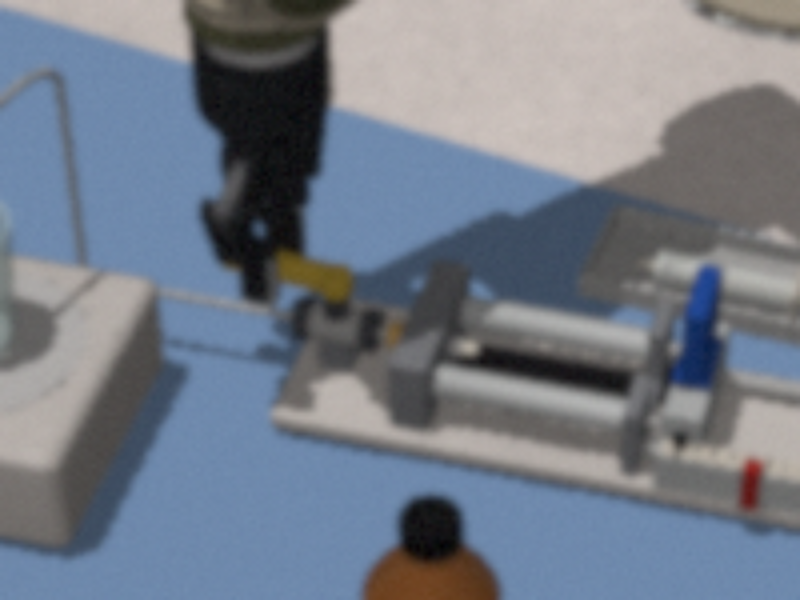

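>>> servo_tool:
  commands:
    - {"travel": [-0.05,0,-0.15],"delta_rot": [0,0,0],"fingers": 150}
    - {"travel": [0,0,0],"delta_rot": [0,0,0],"fingers": 255}
    - {"travel": [0,0,0],"delta_rot": [0,0,0],"fingers": 255}
    - {"travel": [0,0,0],"delta_rot": [0,0,0],"fingers": 255}
    - {"travel": [0,0,0],"delta_rot": [0,0,0],"fingers": 255}
  squeeze: 20

```text
time_s: 4.6
position: [0.572, -0.1267, 0.064]
tool_rot: [[-0.13, 0.992, 0.006], [0.992, 0.13, -0.001], [-0.002, 0.006, -1.0]]
ft_force: [1.8, -0.3, -1.0]
grip_width: 0.0125
```

>>> servo_tool:
  commands:
    - {"travel": [-0.127,-0.012,0],"delta_rot": [0,0,-0.9],"fingers": 255}
    - {"travel": [-0.127,0,0],"delta_rot": [0,0,-0.9],"fingers": 255}
    - {"travel": [-0.126,0.012,0],"delta_rot": [0,0,-0.9],"fingers": 255}
    - {"travel": [-0.125,0.024,0],"delta_rot": [0,0,-0.9],"fingers": 255}

```text
time_s: 5.0
position: [0.5577, -0.1256, 0.064]
tool_rot: [[0.256, 0.967, 0.008], [0.967, -0.256, -0.004], [-0.002, 0.008, -1.0]]
ft_force: [2.9, 1.0, -1.6]
grip_width: 0.0127
```

>>> servo_tool:
  commands:
    - {"travel": [-0.132,0.034,0],"delta_rot": [0,0,-0.85],"fingers": 255}
    - {"travel": [-0.128,0.046,0],"delta_rot": [0,0,-0.85],"fingers": 255}
    - {"travel": [-0.122,0.058,0],"delta_rot": [0,0,-0.85],"fingers": 255}
    - {"travel": [-0.116,0.069,0],"delta_rot": [0,0,-0.85],"fingers": 255}

```text
time_s: 5.4
position: [0.545, -0.1194, 0.064]
tool_rot: [[0.589, 0.808, 0.012], [0.808, -0.589, -0.008], [0.001, 0.015, -1.0]]
ft_force: [5.0, 0.4, -2.4]
grip_width: 0.0127
```

>>> servo_tool:
  commands:
    - {"travel": [-0.148,0.07,0],"delta_rot": [0,0,-0.8],"fingers": 255}
    - {"travel": [-0.138,0.085,0],"delta_rot": [0,0,-0.8],"fingers": 255}
    - {"travel": [-0.128,0.1,0],"delta_rot": [0,0,-0.8],"fingers": 255}
    - {"travel": [-0.118,0.112,0],"delta_rot": [0,0,-0.8],"fingers": 255}

```text
time_s: 5.8
position: [0.5357, -0.1094, 0.0641]
tool_rot: [[0.831, 0.555, 0.025], [0.556, -0.831, -0.017], [0.012, 0.028, -1.0]]
ft_force: [10.7, -2.6, -6.5]
grip_width: 0.0129
```

>>> servo_tool:
  commands:
    - {"travel": [-0.14,0.11,0],"delta_rot": [0.08,0.12,-0.8],"fingers": 255}
    - {"travel": [-0.12,0.13,0],"delta_rot": [0.08,0.12,-0.8],"fingers": 255}
    - {"travel": [-0.11,0.14,0],"delta_rot": [0.04,0.06,-0.8],"fingers": 255}
    - {"travel": [-0.1,0.15,0],"delta_rot": [0,0,-0.8],"fingers": 255}

```text
time_s: 6.2
position: [0.5304, -0.0972, 0.0641]
tool_rot: [[0.972, 0.235, 0.012], [0.235, -0.972, -0.007], [0.01, 0.01, -1.0]]
ft_force: [11.7, -5.5, -9.1]
grip_width: 0.0127
```

>>> servo_tool:
  commands:
    - {"travel": [-0.08,0.12,0.03],"delta_rot": [0,0,-0.5],"fingers": 255}
    - {"travel": [-0.05,0.15,0.03],"delta_rot": [0,0,-0.3],"fingers": 255}
    - {"travel": [-0.03,0.15,0],"delta_rot": [0,0,0],"fingers": 255}

```text
time_s: 6.5
position: [0.5305, -0.0952, 0.0646]
tool_rot: [[0.988, 0.15, 0.022], [0.151, -0.988, -0.029], [0.017, 0.032, -0.999]]
ft_force: [-2.6, -28.0, -3.1]
grip_width: 0.0127
```

```bash
python3 - <<'E'
from h import *
s=observe();im=get_image("wrist");cv2.imwrite("pics/w4.png",im[:,:,::-1])
cv2.imwrite("pics/t4.png",cv2.resize(get_image("top")[200:300,240:440,::-1],None,fx=4,fy=4))
print(s["position"],s["tool_rot"],s["ft_force"],s["wrist_torque"])
E
```

```text
[ 0.5304917  -0.09516959  0.06460487] [[ 0.98844193  0.15003773  0.02170787]
 [ 0.15063362 -0.98816226 -0.02906641]
 [ 0.01708984  0.0320004  -0.99934174]] [ -2.5595447  -28.01865898  -3.05872974] [-4.12808655  0.41390771  0.36720474]
```

View pics/w4.png

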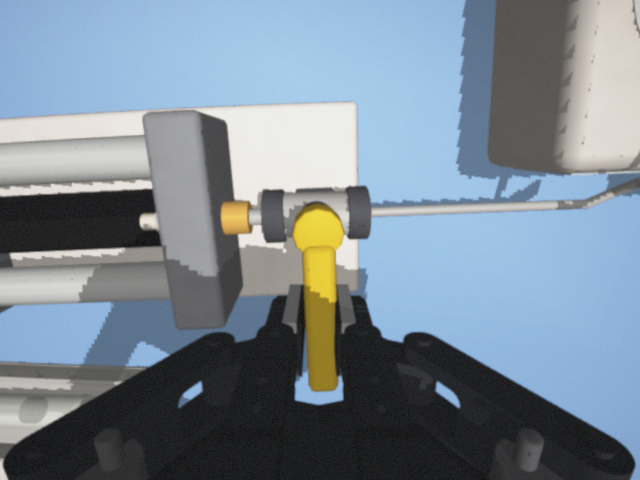

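View pics/t4.png

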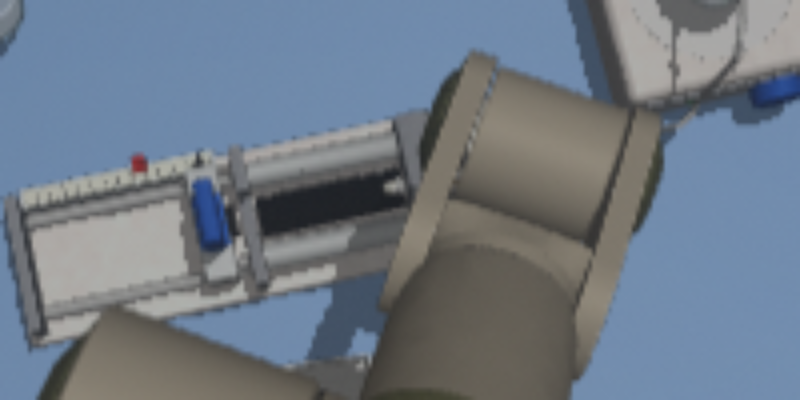

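>>> servo_tool:
  commands:
    - {"travel": [0,0,0],"delta_rot": [0,0,0],"fingers": 255}
    - {"travel": [0,0,0],"delta_rot": [0,0,0],"fingers": 170}
    - {"travel": [0,0,0],"delta_rot": [0,0,0],"fingers": 170}
    - {"travel": [0,0,0],"delta_rot": [0,0,0],"fingers": 170}

```text
time_s: 7.0
position: [0.5298, -0.0961, 0.0645]
tool_rot: [[0.988, 0.151, 0.02], [0.151, -0.988, -0.029], [0.015, 0.032, -0.999]]
ft_force: [-0.5, 0.5, -0.0]
grip_width: 0.0283
```

```bash
python3 - <<'E'
from h import *
s=observe();im=get_image("wrist");cv2.imwrite("pics/w5.png",im[:,:,::-1])
print(s["position"],s["tool_rot"],s["ft_force"],s["wrist_torque"],s["q"])
np.set_printoptions(precision=4,suppress=True)
# lever edges and base edge direction
h=cv2.cvtColor(im[:,:,::-1].copy(),cv2.COLOR_BGR2HSV);m=cv2.inRange(h,(20,130,80),(33,255,255))
rows=[]
for r in range(265,380,5):
    x=np.where(m[r,290:350])[0]
    if len(x): rows.append((r,290+x.mean()))
print(rows[::4])
a=onz("wrist",(rows[0][1],rows[0][0]),.087,s);b=onz("wrist",(rows[-1][1],rows[-1][0]),.087,s)
print(a,b,np.degrees(np.arctan2(*(b-a)[1::-1])))
E
```

```text
[ 0.52983978 -0.09612559  0.06448197] [[ 0.98835509  0.15084807  0.01997692]
 [ 0.15139208 -0.98803952 -0.02929746]
 [ 0.01531852  0.03198064 -0.99937109]] [-0.49840643  0.54075694 -0.02212459] [-0.01204623  0.00409967 -0.03609847] [-22.33945799  30.57794382  90.82294689  -1.33406649  56.90892165
  59.67784327]
[(265, np.float64(317.0)), (285, np.float64(318.0)), (305, np.float64(318.5)), (325, np.float64(319.5)), (345, np.float64(320.0)), (365, np.float64(321.0))]
[ 0.5555 -0.0907  0.087 ] [ 0.5082 -0.0998  0.087 ] -169.1366410936518
```

View pics/w5.png

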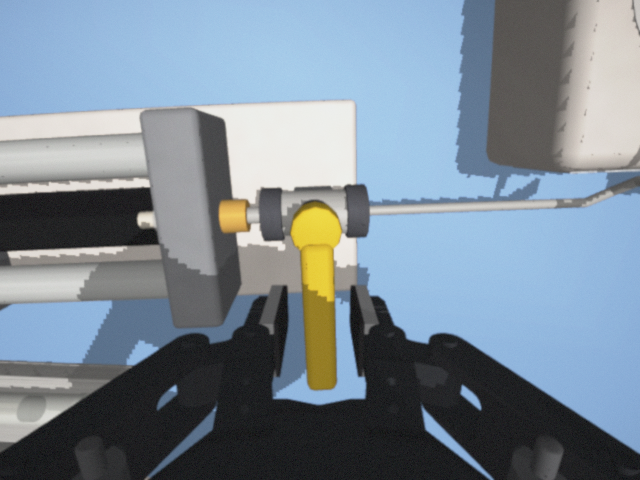

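>>> servo_tool:
  commands:
    - {"travel": [0,0,0.6],"delta_rot": [0,0,0],"fingers": 150}
    - {"travel": [0,0,0.9],"delta_rot": [0.1,0.1,0],"fingers": 120}
    - {"travel": [0,0,1],"delta_rot": [0.1,0.1,0],"fingers": 120}
    - {"travel": [0,0.5,1],"delta_rot": [0,0,0.1],"fingers": 120}
    - {"travel": [0,1,0],"delta_rot": [0,0,0.1],"fingers": 120}
    - {"travel": [0,1,0],"delta_rot": [0,0,0],"fingers": 120}
    - {"travel": [0,1,0],"delta_rot": [0,0,0],"fingers": 120}
    - {"travel": [0,1,0],"delta_rot": [0,0,0],"fingers": 120}

```text
time_s: 7.85
position: [0.5285, 0.0423, 0.1742]
tool_rot: [[0.986, 0.169, -0.002], [0.169, -0.986, -0.007], [-0.003, 0.007, -1.0]]
ft_force: [1.0, 0.3, 0.4]
grip_width: 0.0451
```

>>> servo_tool:
  commands:
    - {"travel": [-0.2,0.7,0],"delta_rot": [0,0,0],"fingers": 120}
    - {"travel": [0,0.5,0],"delta_rot": [0,0,0],"fingers": 120}
    - {"travel": [0,0,0],"delta_rot": [0,0,0],"fingers": 120}
    - {"travel": [0,0,0],"delta_rot": [0,0,0],"fingers": 120}

```text
time_s: 8.25
position: [0.521, 0.0837, 0.1744]
tool_rot: [[0.984, 0.175, -0.002], [0.175, -0.984, -0.006], [-0.003, 0.006, -1.0]]
ft_force: [-0.2, -0.2, -0.0]
grip_width: 0.0449
```

```bash
python3 - <<'E'
from h import *
import pickle
s=observe();im=get_image("wrist");cv2.imwrite("pics/w6.png",im[:,:,::-1]);pickle.dump(s,open("s6.pkl","wb"))
print(s["position"],s["tool_rot"],s["ft_force"],s["q"],s["time_s"])
E
```

```text
[0.52102115 0.08373759 0.17444517] [[ 0.98449577  0.17539753 -0.00194588]
 [ 0.17538175 -0.98447914 -0.00648575]
 [-0.00305327  0.00604392 -0.99997707]] [-0.23315413 -0.23193536 -0.03529262] [-3.54597412 22.50413256 83.247238   -0.3923624  74.33727451 76.45879571] 8.25
```

View pics/w6.png

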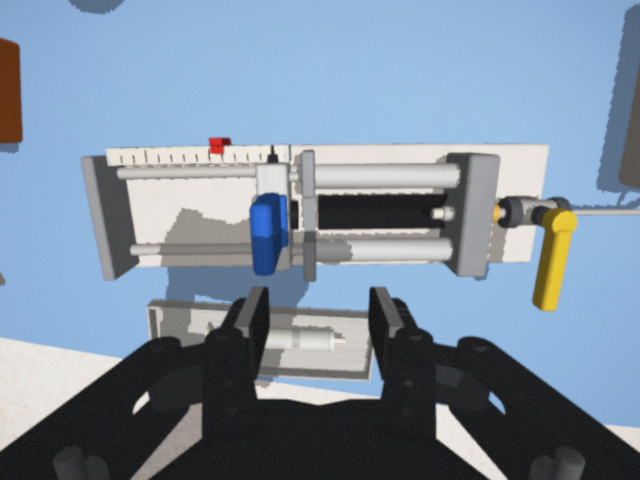

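```bash
python3 - <<'E'
from h import *
import pickle
np.set_printoptions(precision=4,suppress=True)
s=pickle.load(open("s6.pkl","rb"));im=cv2.imread("pics/w6.png")
h=cv2.cvtColor(im,cv2.COLOR_BGR2HSV)
for nm,lo,hi in (("blue",(108,170,60),(125,255,255)),("red",(0,150,80),(6,255,255)),("red2",(172,150,80),(180,255,255))):
    m=cv2.inRange(h,lo,hi);k,_,st,c=cv2.connectedComponentsWithStats(m)
    for i in range(1,k):
        if st[i,4]>20: print(nm,st[i],c[i])
f=lambda uv,z:onz("wrist",uv,z,s)
X=np.array([.177,-.984,0]);Y=np.array([.984,.177,0]);H=np.array([.5662,-.0868,0])
def I(p): return np.array([(p-H)@X+.19,(p-H)@Y,p[2]])
print("lever",I(f((563,222),.087)),I(f((545,308),.087)))
print("ticks/base",I(f((548,146),.006)),I(f((530,262),.006)))
for uv in ((251,200),(272,196),(254,273),(277,272)): print("grip top",f(uv,.122),I(f(uv,.122)))
print("clip",I(f((219,146),.05)),"ptr",I(f((272,148),.05)))
cv2.imwrite("pics/w6z.png",cv2.resize(im[130:285,90:300],None,fx=3.8,fy=3.8,interpolation=cv2.INTER_CUBIC))
E
```

```text
blue [ 251  194   36   81 2282] [267.7266 230.9978]
red [210 139  19  15 193] [217.5233 145.0622]
lever [0.1873 0.0028 0.087 ] [ 0.1873 -0.0646  0.087 ]
ticks/base [0.221  0.0536 0.006 ] [ 0.2234 -0.057   0.006 ]
grip top [0.552  0.1285 0.122 ] [-0.0244  0.0242  0.122 ]
grip top [0.5564 0.117  0.122 ] [-0.0122  0.0264  0.122 ]
grip top [0.5077 0.1213 0.122 ] [-0.0251 -0.0207  0.122 ]
grip top [0.5108 0.1075 0.122 ] [-0.011  -0.0201  0.122 ]
clip [-0.0604  0.0532  0.05  ] ptr [-0.0204  0.0515  0.05  ]
```

View pics/w6z.png

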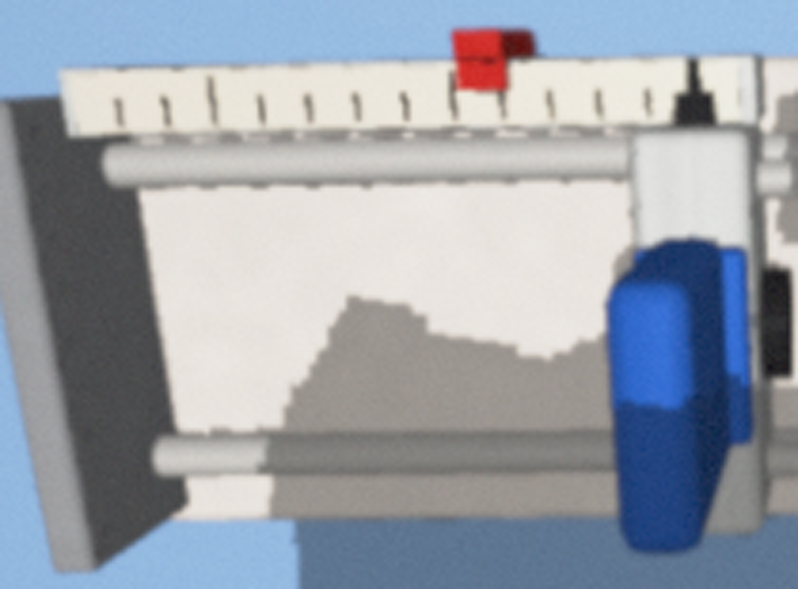

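>>> servo_tool:
  commands:
    - {"travel": [0.18,0.6,0],"delta_rot": [0,0,0],"fingers": 120}
    - {"travel": [0.18,0.57,-0.5],"delta_rot": [0,0,0],"fingers": 120}
    - {"travel": [0,0,0],"delta_rot": [0,0,0],"fingers": 120}
    - {"travel": [0,0,0],"delta_rot": [0,0,0],"fingers": 120}

```text
time_s: 8.7
position: [0.533, 0.1159, 0.1595]
tool_rot: [[0.985, 0.171, -0.001], [0.171, -0.985, -0.007], [-0.003, 0.007, -1.0]]
ft_force: [0.3, -0.3, 0.4]
grip_width: 0.0454
```

```bash
python3 - <<'E'
from h import *
import pickle
s=observe();im=get_image("wrist");cv2.imwrite("pics/w7.png",im[:,:,::-1]);pickle.dump(s,open("s7.pkl","wb"))
print(s["position"],s["tool_rot"],s["ft_force"],s["q"],s["time_s"])
E
```

```text
[0.53297665 0.11586792 0.15953325] [[ 0.98534816  0.17055006 -0.00129595]
 [ 0.1705365  -0.98532479 -0.00723629]
 [-0.00251108  0.00690926 -0.99997298]] [ 0.32005572 -0.33176488  0.35893575] [ 2.48442543e-02  2.50199622e+01  8.17381591e+01 -4.32798779e-01
  7.33167625e+01  8.03298216e+01] 8.7
```

View pics/w7.png

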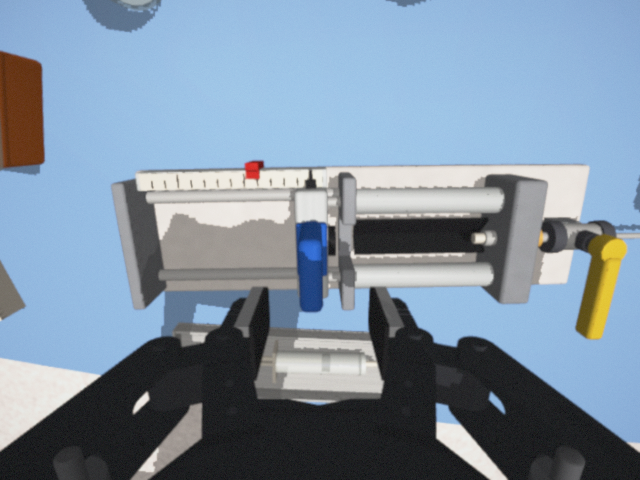

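>>> servo_tool:
  commands:
    - {"travel": [-0.1,0.13,-0.6],"delta_rot": [0,0,0],"fingers": 120}
    - {"travel": [0,0,-0.6],"delta_rot": [0,0,0],"fingers": 120}
    - {"travel": [0,0,-0.6],"delta_rot": [0,0,0],"fingers": 120}
    - {"travel": [0,0,-0.4],"delta_rot": [0,0,0],"fingers": 120}
    - {"travel": [0,0,-0.1],"delta_rot": [0,0,0],"fingers": 120}
    - {"travel": [0,0,0],"delta_rot": [0,0,0],"fingers": 120}

```text
time_s: 9.35
position: [0.5311, 0.1144, 0.0919]
tool_rot: [[0.986, 0.165, 0.004], [0.165, -0.986, -0.008], [0.003, 0.009, -1.0]]
ft_force: [-0.1, -0.6, 0.4]
grip_width: 0.0453
```

```bash
python3 - <<'E'
from h import *
import pickle
s=observe();im=get_image("wrist");cv2.imwrite("pics/w8.png",im[:,:,::-1]);pickle.dump(s,open("s8.pkl","wb"))
print(s["position"],s["tool_rot"],s["ft_force"],s["time_s"])
E
```

```text
[0.53105623 0.1144392  0.09193164] [[ 0.98633508  0.16469549  0.0043017 ]
 [ 0.1647259  -0.98630634 -0.00807347]
 [ 0.00291313  0.00867174 -0.99995816]] [-0.0946515  -0.63275072  0.37430097] 9.35
```

View pics/w8.png

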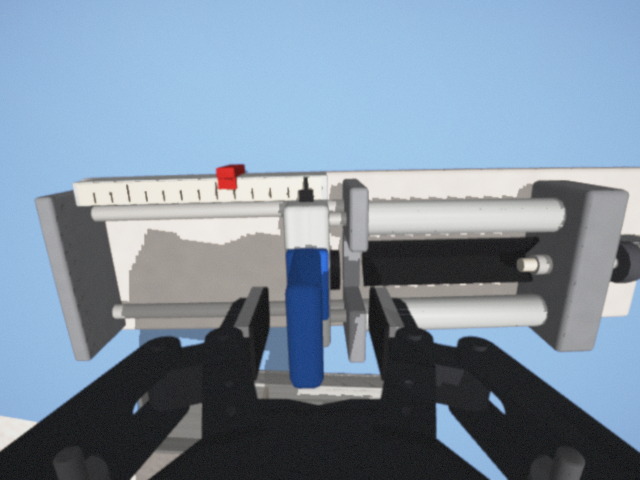

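>>> servo_tool:
  commands:
    - {"travel": [0,0.2,-0.2],"delta_rot": [0,0,0.1],"fingers": 120}
    - {"travel": [0,0,0],"delta_rot": [0,0,0],"fingers": 120}
    - {"travel": [0,0,0],"delta_rot": [0,0,0],"fingers": 255}
    - {"travel": [0,0,0],"delta_rot": [0,0,0],"fingers": 255}
    - {"travel": [0,0,0],"delta_rot": [0,0,0],"fingers": 255}
    - {"travel": [0,0,0],"delta_rot": [0,0,0],"fingers": 255}
  squeeze: 50

```text
time_s: 10.0
position: [0.5323, 0.1202, 0.0879]
tool_rot: [[0.984, 0.177, 0.009], [0.177, -0.984, -0.009], [0.007, 0.01, -1.0]]
ft_force: [-0.5, 0.7, -2.4]
grip_width: 0.0132
```

```bash
python3 - <<'E'
from h import *
import pickle
s=observe();im=get_image("wrist");cv2.imwrite("pics/w9.png",im[:,:,::-1]);pickle.dump(s,open("s9.pkl","wb"))
print(s["position"],s["tool_rot"],s["ft_force"],s["time_s"])
E
```

```text
[0.53226026 0.12015696 0.08793976] [[ 0.98424828  0.17657399  0.0087718 ]
 [ 0.17665087 -0.98423303 -0.00893325]
 [ 0.00705611  0.01034209 -0.99992162]] [-0.50597667  0.69723064 -2.37037864] 10.0
```

View pics/w9.png

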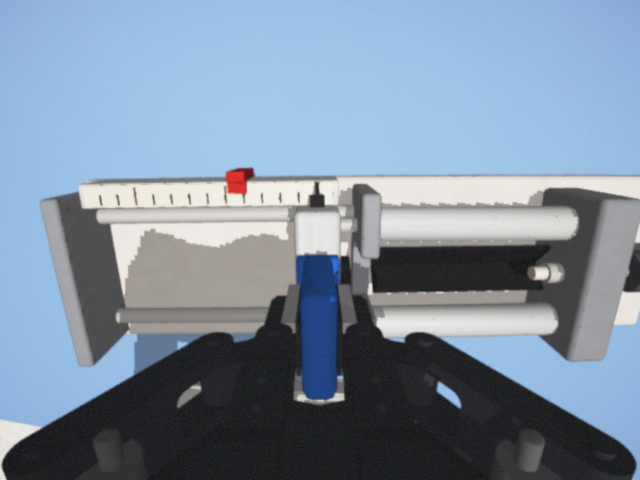

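>>> servo_tool:
  commands:
    - {"travel": [-0.05,0.3,0],"delta_rot": [0,0,0],"fingers": 255}
    - {"travel": [-0.06,0.35,0],"delta_rot": [0,0,0],"fingers": 255}
    - {"travel": [-0.06,0.35,0],"delta_rot": [0,0,0],"fingers": 255}
    - {"travel": [-0.05,0.25,0],"delta_rot": [0,0,0],"fingers": 255}

```text
time_s: 10.45
position: [0.526, 0.1529, 0.088]
tool_rot: [[0.985, 0.175, 0.008], [0.175, -0.984, -0.018], [0.005, 0.019, -1.0]]
ft_force: [2.3, -10.5, -1.5]
grip_width: 0.0136
```

>>> servo_tool:
  commands:
    - {"travel": [-0.05,0.25,0],"delta_rot": [0,0,0],"fingers": 255}
    - {"travel": [-0.02,0.12,0],"delta_rot": [0,0,0],"fingers": 255}
    - {"travel": [0,0.04,0],"delta_rot": [0,0,0],"fingers": 255}

```text
time_s: 10.75
position: [0.5242, 0.1628, 0.088]
tool_rot: [[0.985, 0.174, 0.008], [0.174, -0.984, -0.023], [0.003, 0.024, -1.0]]
ft_force: [-1.8, -11.4, 1.1]
grip_width: 0.0132
```

```bash
python3 - <<'E'
from h import *
import pickle
s=observe();im=get_image("wrist");cv2.imwrite("pics/w10.png",im[:,:,::-1]);pickle.dump(s,open("s10.pkl","wb"))
cv2.imwrite("pics/w10z.png",cv2.resize(im[150:240,180:380,::-1],None,fx=4,fy=4,interpolation=cv2.INTER_CUBIC))
s0=pickle.load(open("s9.pkl","rb"))
d=s["position"]-s0["position"];print(d,d@[-.177,.984,0])
print(s["position"],s["tool_rot"],s["ft_force"],s["time_s"])
t=get_image("top")[:,:,::-1];sc=get_image("scene")[:,:,::-1]
cv2.imwrite("pics/t10.png",cv2.resize(t[200:300,230:390],None,fx=5,fy=5,interpolation=cv2.INTER_CUBIC))
cv2.imwrite("pics/sc10.png",cv2.resize(sc[230:330,280:440],None,fx=5,fy=5,interpolation=cv2.INTER_CUBIC))
s=observe();print(s["position"],s["qvel"])
E
```

```text
[-8.08521643e-03  4.26310280e-02  3.66557337e-05] 0.04338001490880692
[0.52417505 0.16278799 0.08797642] [[ 0.98475373  0.17378856  0.00759116]
 [ 0.1739192  -0.98449355 -0.02290335]
 [ 0.00349311  0.02387441 -0.99970886]] [ -1.7765468  -11.38317938   1.11152864] 10.75
[0.52419375 0.16274436 0.08800108] [-0.07935094 -0.02350021  0.06294933 -0.00383546 -0.07751886 -0.08297365]
```

View pics/w10z.png

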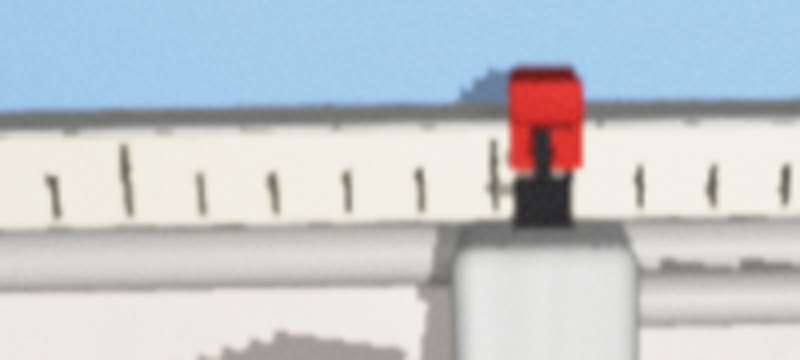

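View pics/t10.png

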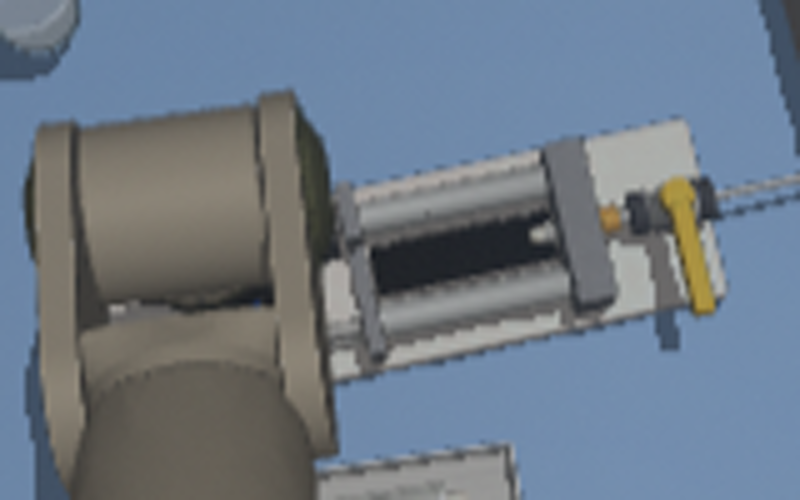

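View pics/sc10.png

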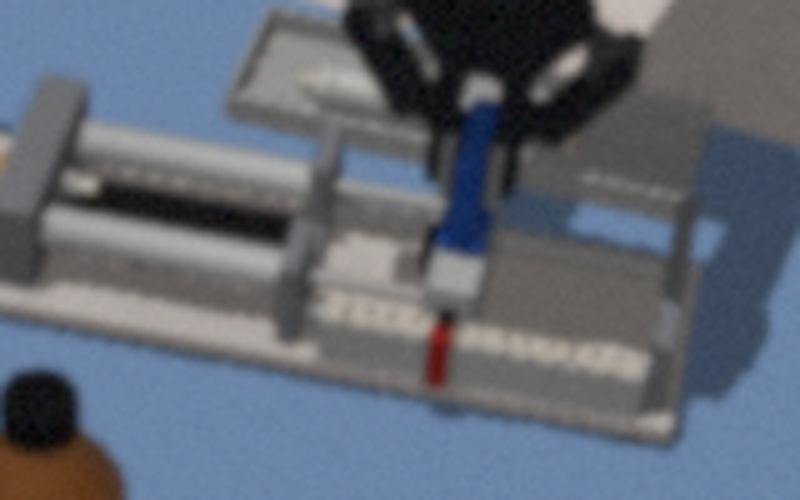

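>>> servo_tool:
  commands:
    - {"travel": [0,0.03,0],"delta_rot": [0,0,0],"fingers": 255}
    - {"travel": [0,0.03,0],"delta_rot": [0,0,0],"fingers": 255}
    - {"travel": [0,0.03,0],"delta_rot": [0,0,0],"fingers": 255}
    - {"travel": [0,0.03,0],"delta_rot": [0,0,0],"fingers": 255}

```text
time_s: 11.3
position: [0.5241, 0.1627, 0.088]
tool_rot: [[0.985, 0.171, 0.006], [0.171, -0.985, -0.027], [0.001, 0.027, -1.0]]
ft_force: [-1.0, -10.7, -0.6]
grip_width: 0.0134
```

Steady; I'll repeat the hold once and check again.

>>> servo_tool:
  commands:
    - {"travel": [0,0.03,0],"delta_rot": [0,0,0],"fingers": 255}
    - {"travel": [0,0.03,0],"delta_rot": [0,0,0],"fingers": 255}
    - {"travel": [0,0.03,0],"delta_rot": [0,0,0],"fingers": 255}
    - {"travel": [0,0.03,0],"delta_rot": [0,0,0],"fingers": 255}

```text
time_s: 11.7
position: [0.5241, 0.1626, 0.088]
tool_rot: [[0.986, 0.168, 0.004], [0.168, -0.985, -0.03], [-0.001, 0.031, -1.0]]
ft_force: [-1.2, -10.9, 0.1]
grip_width: 0.0138
```

```bash
python3 - <<'E'
from h import *
for i in range(6):
    s=observe();im=get_image("wrist");print(s["time_s"],s["position"],s["ft_force"],s["grip_width"])
cv2.imwrite("pics/w11z.png",cv2.resize(im[150:240,180:380,::-1],None,fx=4,fy=4,interpolation=cv2.INTER_CUBIC))
sc=get_image("scene")[:,:,::-1];cv2.imwrite("pics/sc11.png",sc)
E
```

```text
11.7 [0.52410476 0.16263264 0.08800932] [ -1.24218906 -10.88021374   0.1313912 ] 0.013831399901137586
11.75 [0.52411119 0.16264258 0.08799605] [ -1.5136035  -10.36192268  -0.57749611] 0.013418213354864109
11.8 [0.52411426 0.16264749 0.0880185 ] [-0.30518603 -9.95852424 -0.89979683] 0.01314123564542524
11.85 [0.52412375 0.16262697 0.08801108] [ -0.64406373 -10.37277167   0.09602007] 0.01326335421940989
11.9 [0.52410771 0.16265827 0.0880081 ] [-0.22075526 -9.73049371 -0.19132653] 0.013358470594871424
11.95 [0.5241082  0.16263449 0.08801314] [ -0.68240315 -10.87631355  -0.50583304] 0.013103184876116161
```

View pics/w11z.png

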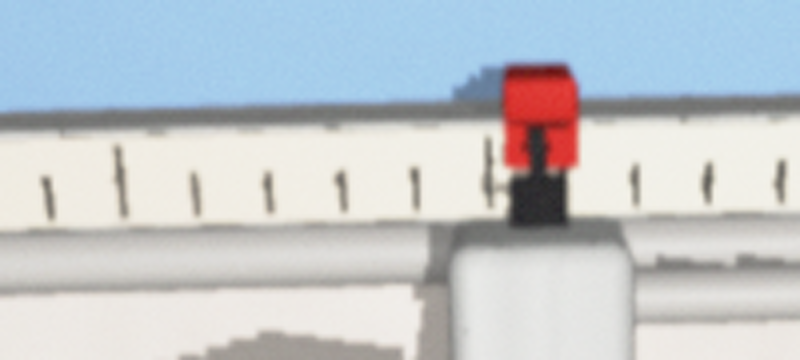

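View pics/sc11.png

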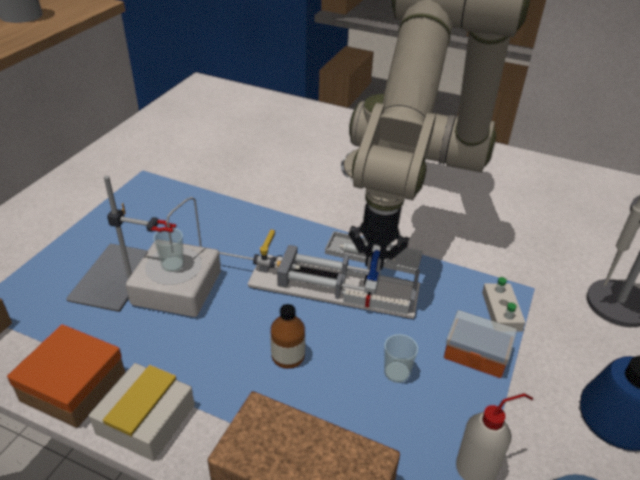

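The zoomed wrist picture shows the pointer at about column 537 and the clip spanning 505–578, so the pointer is within 1 mm of its middle. The scene view shows the lever square across the line and nothing else moved.

```bash
python3 -c "
from rig import *
print(close_job());s=observe();print(s['time_s'],s['position'])"
```

```text
the job is handed in; nothing more can be done
None
the job is handed in; nothing more can be done
```

The valve is closed, and I handed the job in with the gripper still holding the pusher at the index clip, about 12 s into the 56 s allowed.

**Valve:** I gripped the yellow lever and turned it clockwise until it met its stop, with about 28 N at the wrist. After I let go, the camera put the lever about 1–2° from square across the line. It still looked square in the last pictures.

**Pusher:** Only then did I grip the blue grip and draw the pusher back about 43 mm. In the last wrist picture the pointer was within about 1 mm of the clip's middle. Over the last 0.3 s before handing in, the hand stayed steady to about 0.05 mm, carrying roughly 10–11 N of spring load.

**Clip and bench:** The clip showed no visible shift and nothing else on the bench appeared moved in the scene view. I judged this by eye and did not measure it.

**Disagreements:** My early estimates of the distance to the clip ranged from 40 to 44 mm, so I set the final position from the close-up view of the pointer against the clip. No verdict was reported when I handed in.

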